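# Slide the kit carton into the corner of the reading station

## Task

Slide the flat white carton that stands in front of the metal fence along the counter into the corner of the reading station, so that its long side lies flush along the fence and its left end rests flush against the dark end stop. Only push it, steadily, with the fingers: do not grip it, lift it, tip it or send it sliding on its own, and leave the bottles and the roll of tape where they stand. Finish with the hand clear of the carton.

Things in the scene. Friction and masses are not known exactly. Their poses are not given: they have to be found in the camera images.
- carton: loose flat white cardboard carton, 100 (x) x 140 (y) x 62 (z) mm, about 0.2 kg, too wide for most grippers, on the counter in front of the fence and right of the end stop's arm. Origin at the centre of its underside, z up, y along its long side; at the start its x axis is within about 20 degrees of the fence's
- fence: fixed aluminium fence across the counter, 310 x 12 mm, 30 mm high, a grey reader head (45 x 70 x 62 mm high) behind it. Origin at counter height in the middle of its front face, which looks to the robot and takes the carton; x points away from the robot, square to the face; y to the left along it. Turned up to 9 degrees
- end_stop: fixed dark steel stop on the fence, square to it: an arm 14 mm thick, 30 mm high, standing out 75 mm from the fence's face toward the robot; clamp and black knob over the fence, top at 52 mm. Origin at counter height in the inside corner, where the arm's right face (looking along -y, takes the carton's end) meets the fence's face. Axes as the fence's
- control_bottle: bystander: round white bottle with a yellow cap, 42 mm across, 62 mm high, standing loose to the left of the work. Origin at the centre of its underside
- reagent_bottle: bystander: white wedge-shaped bottle with a green screw cap, 48 x 56 x 88 mm, standing loose to the left of the work. Origin near the centre of its underside
- tape: bystander: roll of beige tape lying flat, 69 mm across, 18 mm high, loose to the right of the work. Origin at the centre of its underside

How it is judged:
By the outcome, as a careful person would: the job done as asked, in the order asked, and still so for the second after the job is handed in, with the robot touching nothing.
It also fails if it takes over 42 s, if anything falls off the work surface, if the arm or the gripper's body presses on something with over 40 N, if the wrist force passes 120 N, or if a joint passes its speed limit or range.

## Robot

A 6-joint arm with a two-finger parallel gripper is mounted at the origin on a cart in front of the work surface, level with it; the furniture and walls round the work are solid. World frame = base frame: x ahead of the robot, y to its left, z up, the work surface at z = 0. Lengths are in m, angles in rad, forces in N, time in s.
With the tool pointing down it reaches from about 0.3 to 0.75 m from the base axis. Payload 8.5 kg.
Tool frame: the origin (TCP) lies midway between the tips of the shut fingers; the grasp point (between the pads) lies 19 mm behind it; z points along the fingers, y is the line along which they close (so a half turn about z gives the same grasp; the last joint's range is limited). The gripper opens to 88 mm and grips with 3 to 60 N. Pads are 18 mm wide; open, the fingers measure 123 mm over their backs; the gripper's body (75 mm by 187 mm) begins 45 mm behind the grasp point.
Start: joints at [-1.425, 0.381, 1.297, -0, 1.464, -0.215], TCP at [0.194, -0.515, 0.239] pointing down, gripper open.
Joint ranges: [-3.11, 3.11], [-0.89, 2.33], [0.22, 2.48], [-1.42, 4.56], [0.17, 2.85], [-2.88, 2.88]. Speed limits (rad/s): [2.39, 2.39, 3.14, 3.14, 3.14, 3.14].

## Interface

Orientations are given as a 3x3 rotation matrix whose columns are the frame's x, y, z axes.
In Python, from workcell import monitor, eyes, bot gives the robot as it stands. The module is installed in compiled form; this text tells all that it offers.
- The arm moves only by the tool apply_moves, never from a script. Its argument "commands" is a list that holds one entry, the list of rows, each a list of 7 numbers: the shift along the tool's x, y, z in cm, then the turn, a rotation vector about the tool's x, y, z in rad, then the opening, from -1 (shut) to 1 (fully open). In form: [[[x, y, z, wx, wy, wz, fingers], ...]]. A call has 1 to 20 rows; each row is the pose to reach, as a shift and turn from the pose commanded when the call began, along the tool's axes at that moment; what a row does not reach only later rows make up. A row lasts 1/8 s, in which the tool goes at most 62.5 mm and 10.7 degrees, less where a joint would pass 70% of its speed; a pose out of reach is approached as far as the arm can. A call with a gripper value outside its range is refused whole. The fingers move at their own pace and stop on an object; "newtons" is the grip in N (left out, the last holds). Time passes only in rows, so rows that repeat a pose let the fingers close. It gives the time, the measured TCP pose, the force, the opening and the grip force at its end, in the units of the state.
- monitor.state(): the state, without advancing time (a new reading comes with each control period).
- eyes.get_image(name): name is "scene" or "side" or "wrist"; returns the picture (384x512x3 uint8, blue, green, red); there is no depth.
- eyes.calibration(name): a dict with "intrinsics" (3x3 intrinsics, pixels), "k1" (the pictures are not rectified: a ray, as slopes to the right and down, at radius r is drawn at 1 + k1 r^2 times it, then the intrinsics apply), "R" (3x3) and "t" (3): a world point X has camera coordinates R X + t; the wrist camera has in their place "mount" (4x4, takes a point from camera to tool coordinates, whose origin is the TCP and whose axes are the flange's). Camera axes: x right, y down, z forward; pixel columns grow to the right and rows downward; lengths in m; the calibration is good to about 2 mm. A picture is of the moment at which its call begins: read the wrist's pose just before it. calibration takes no time and is no camera call.
- bot.finish_job(): hands the job in; it is judged then, once.
The state is a dict: "time_s": time; "qpos": joint angles; "joint_vel": joint speeds; "joint_efforts": joint torques, N m; "position": TCP position; "ee_rot": TCP orientation; "wrist_force": force on the tool from outside, world axes, zero at the start; "torque": the same for the moment, N m; "gripper_width": finger opening in m; "gripper_force": force on a finger pad.
Only numpy, scipy, OpenCV 4.12 (cv2) and the standard library are available. Lean on these libraries where they do the work, as an engineer would, in place of code of your own. Each camera call takes 0.05 s, during which the arm holds its last target. There are 200 camera calls.

## Working session

There is one attempt and no reset: what is moved stays moved. The work goes in short steps, Python scripts to look and compute and a tool call to move; the robot and the scene stay as the last step left them, time stands still between calls to the robot, and variables do not carry over. Pictures are saved under pics/ and viewed, at most 10 in all, crops included, and the job is handed in when it is done.

Besides the shell and the picture viewer there is one more tool, called after ">>>" as name(argument=value, ...), one argument or row to a line, values as JSON. apply_moves: Moves the arm, as the interface text tells. Its arguments: {"type":"object","properties":{"commands":{"type":"array"},"newtons":{"type":"number"}},"required":["commands"]}

```bash
mkdir -p pics; cat > h.py <<'E'
import numpy as np, cv2
from workcell import monitor, eyes, bot
def ray(name,uv,st=None):
    c=eyes.calibration(name); K=np.array(c["intrinsics"],float)
    p=cv2.undistortPoints(np.array(uv,float).reshape(-1,1,2),K,np.array([c["k1"],0,0,0.]))[:,0]
    d=np.c_[p,np.ones(len(p))]
    if name=="wrist":
        M=np.array(c["mount"]);R=np.array(st["ee_rot"])
        return R@M[:3,3]+np.array(st["position"]), d@M[:3,:3].T@R.T
    R=np.array(c["R"]);t=np.array(c["t"])
    return -R.T@t, d@R
def plane(name,uv,z,st=None):
    o,d=ray(name,uv,st); return o+d*((z-o[2])/d[:,2])[:,None]
E
python3 - <<'E'
from h import *
for n in ["scene","side"]:
    cv2.imwrite(f"pics/{n}0.png",eyes.get_image(n)); c=eyes.calibration(n); print(n,ray(n,[[256,192]]))
s=monitor.state(); print(s); print(eyes.calibration("wrist"))
E
```

```text
scene (array([-0.0878949 , -0.87188397,  0.58148588]), array([[ 0.57868572,  0.65779723, -0.48226185]]))
side (array([0.32066311, 1.06229301, 0.69650257]), array([[ 0.18253574, -0.85001474, -0.49419727]]))
{'time_s': 0.1, 'qpos': array([-1.42529215e+00,  3.81166266e-01,  1.29816657e+00, -9.70382214e-06,
        1.46357383e+00, -2.15344755e-01]), 'joint_vel': array([-0.00077117, -0.00041005, -0.00306344, -0.0009866 , -0.00013939,
        0.00030312]), 'joint_efforts': array([ 2.23821153e-03, -4.38651216e+01, -2.24909931e+01,  7.13977357e-02,
        3.42656113e-02, -8.80212178e-05]), 'position': array([ 0.19412397, -0.51434162,  0.2381855 ]), 'ee_rot': array([[ 9.35597089e-01,  3.53069466e-01, -2.00066299e-04],
       [ 3.53069418e-01, -9.35596227e-01,  1.29872687e-03],
       [ 2.71359526e-04, -1.28572237e-03, -9.99999137e-01]]), 'wrist_force': array([-0.46807393,  0.50891497,  0.45612354]), 'torque': array([-0.01345311, -0.02081028,  0.05253953]), 'gripper_force': 0.0, 'gripper_width': 0.08832468775051959}
{'intrinsics': array([[340.97384611,   0.        , 251.84591787],
       [  0.        , 340.97384611, 200.45689602],
       [  0.        ,   0.        ,   1.        ]]), 'k1': 0.01965307129577054, 'mount': array([[ 1.10049014e-03, -9.54690227e-01, -2.97599328e-01,
         7.75701530e-02],
       [ 9.99999394e-01,  1.05429959e-03,  3.15726371e-04,
         6.32133257e-05],
       [ 1.23379696e-05, -2.97599495e-01,  9.54690809e-01,
        -1.47051217e-01],
       [ 0.00000000e+00,  0.00000000e+00,  0.00000000e+00,
         1.00000000e+00]])}
```

View pics/scene0.png

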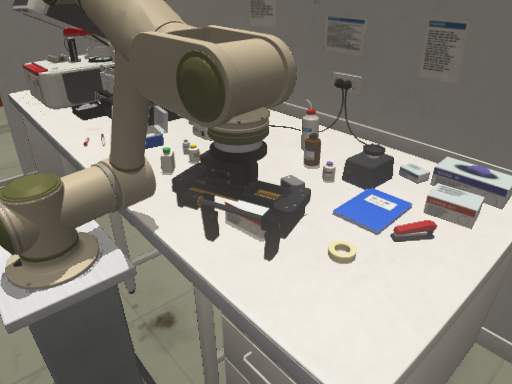

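View pics/side0.png

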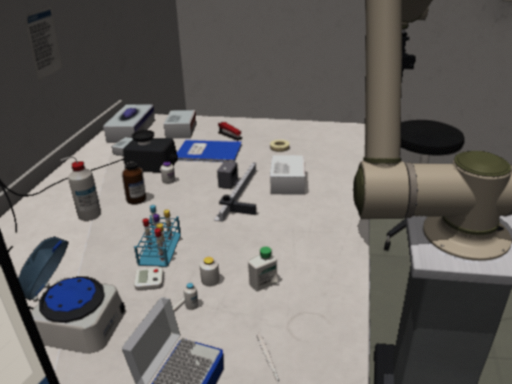

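The side view shows the carton at about (287,172). The fence runs (254,168) to (222,216), with the stop arm near (240,208), the bottles at (209,270) and (263,268), and the tape at (280,146). In the scene view the gripper hides the carton. I'll zoom in on the side view.

```bash
python3 - <<'E'
from h import *
im=cv2.imread("pics/side0.png"); c=im[130:240,195:325]; cv2.imwrite("pics/c1.png",cv2.resize(c,None,fx=6,fy=5.4,interpolation=cv2.INTER_CUBIC))
print(plane("side",[[271,157],[304,157],[306,180],[272,182]],.062).round(3))
print(plane("side",[[209,282],[263,287],[280,150]],0).round(3))
E
```

```text
[[ 0.552 -0.25   0.062]
 [ 0.451 -0.264  0.062]
 [ 0.429 -0.116  0.062]
 [ 0.522 -0.091  0.062]]
[[ 0.603  0.279  0.   ]
 [ 0.481  0.276  0.   ]
 [ 0.552 -0.439  0.   ]]
```

View pics/c1.png

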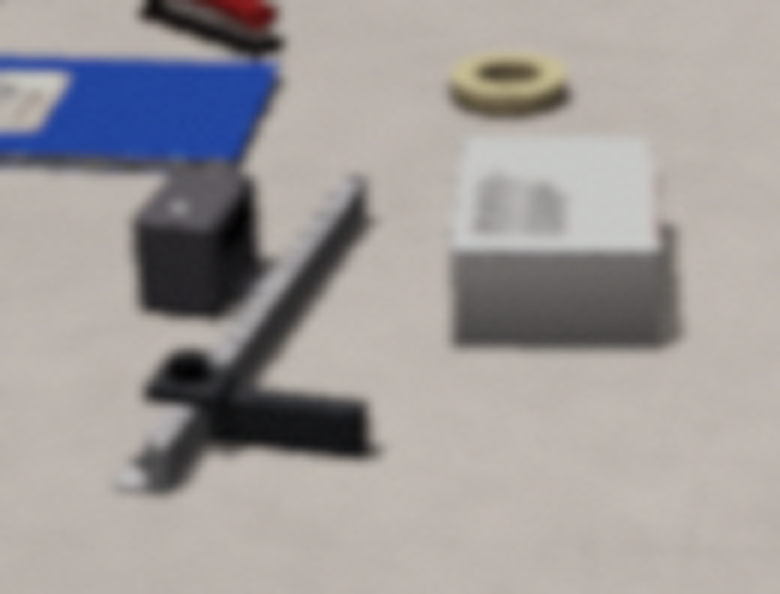

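The crop shows the carton top corners at (465,138), (650,138), (662,245) and (452,247). The fence's front top edge runs (366,188) to (190,440), and the stop arm's far top edge runs (235,390) to (366,402).

```bash
python3 - <<'E'
from h import *
f=lambda p:np.array(p)/[6,5.4]+[195,130]
C=plane("side",f([[465,138],[650,138],[662,245],[452,247]]),.062);print(C.round(3))
B=plane("side",f([[452,345],[662,345]]),0);print("bot",B.round(3))
F=plane("side",f([[366,188],[175,455]]),.03);print("fence",F.round(3))
A=plane("side",f([[235,390],[366,402]]),.03);print("arm",A.round(3))
ang=lambda a:np.degrees(np.arctan2(a[1],a[0]))
print("carton y dir",ang(C[3]-C[0])-90,ang(C[2]-C[1])-90,"x",ang(C[0]-C[1]),ang(C[3]-C[2]))
print("fence y",ang(F[1]-F[0])-90,np.linalg.norm(F[1]-F[0]),"arm",ang(A[0]-A[1]),np.linalg.norm(A[0]-A[1]))
print(C.mean(0))
E
```

```text
[[ 0.549 -0.261  0.062]
 [ 0.454 -0.274  0.062]
 [ 0.434 -0.144  0.062]
 [ 0.533 -0.127  0.062]]
bot [[ 0.534 -0.131  0.   ]
 [ 0.433 -0.146  0.   ]]
fence [[ 0.6   -0.254  0.03 ]
 [ 0.627  0.044  0.03 ]]
arm [[ 0.615 -0.02   0.03 ]
 [ 0.554 -0.017  0.03 ]]
carton y dir 6.826344987712346 8.694915833672454 x 8.009329591415195 9.501888496475459
fence y -5.051118540129892 0.29867989581095816 arm -2.5153947685467384 0.06141161643897737
[ 0.49236481 -0.20159539  0.062     ]
```

Carton: centre about (0.492,-0.202), yaw +8.5°. Fence: yaw about -5°, corner about (0.62,-0.02). I'll move over the work, aligned with the fence, for a wrist look.

>>> apply_moves(
  commands=[
    [[5,-3,-6,0,0,0.05,1],[10,-6,-6,0,0,0.1,1],[15,-9,-6,0,0,0.15,1],[20,-12,-6,0,0,0.2,1],[25,-15,-6,0,0,0.25,1],[30,-18,-6,0,0,0.3,1],[35,-21,-6,0,0,0.35,1],[40,-23,-6,0,0,0.4,1],[44,-24.5,-6,0,0,0.45,1],[44,-24.5,-6,0,0,0.45,1],[44,-24.5,-6,0,0,0.45,1],[44,-24.5,-6,0,0,0.45,1]],
  ],
)

```text
time_s: 1.6
position: [0.5187, -0.1308, 0.2988]
ee_rot: [[0.996, -0.09, -0.0], [-0.09, -0.996, -0.0], [-0.0, 0.0, -1.0]]
wrist_force: [-0.7, -0.7, 0.1]
gripper_width: 0.0884
gripper_force: 0.0
```

```bash
python3 - <<'E'
from h import *
import pickle
s=monitor.state(); im=eyes.get_image("wrist"); pickle.dump(s,open("s1.pkl","wb"));cv2.imwrite("pics/w1.png",im)
print(s["time_s"],s["position"],s["ee_rot"])
E
```

```text
1.6 [ 0.51869674 -0.13081494  0.29883795] [[ 9.95919087e-01 -9.02505059e-02 -1.36525797e-04]
 [-9.02505224e-02 -9.95919088e-01 -1.19804527e-04]
 [-1.25156228e-04  1.31637140e-04 -9.99999984e-01]]
```

View pics/w1.png

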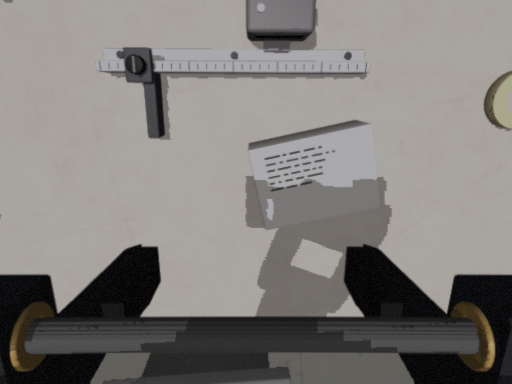

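The wrist view shows the fence's front top edge along row 73 (columns 100 to 367). The stop arm's right edge runs (159,80) to (163,135), and the carton corners are about (249,143), (369,123), (380,205) and (266,227). The tape is at (508,100).

```bash
python3 - <<'E'
from h import *
import pickle
s=pickle.load(open("s1.pkl","rb"))
P=lambda uv,z:plane("wrist",uv,z,s)
ang=lambda a:np.degrees(np.arctan2(a[1],a[0]))
F=P([[105,73],[362,73]],.03);A=P([[159,80],[163,135]],.03);C=P([[249,143],[369,123],[380,205],[266,227]],.062);T=P([[488,100]],.018)
print(F.round(4),ang(F[0]-F[1])-90);print(A.round(4),ang(A[0]-A[1]))
print(C.round(4),[np.linalg.norm(C[i]-C[i-1]).round(3) for i in range(4)],ang(C[0]-C[1])-90,ang(C[0]-C[3]),C.mean(0));print(T)
th=np.radians(ang(F[0]-F[1])-90);R=np.array([[np.cos(th),-np.sin(th)],[np.sin(th),np.cos(th)]])
f=F[0,:2]@R; a=A[:,:2]@R; o=np.array([f[0],a[:,1].mean()]); print("corner",R@o,a-o)
print("carton in fence frame",C[:,:2]@R-o, "tcp",s["position"][:2]@R-o,"tape",T[:,:2]@R-o)
E
```

```text
[[ 0.633   0.0267  0.03  ]
 [ 0.6071 -0.2647  0.03  ]] -5.073089845613154
[[ 0.6204 -0.033   0.03  ]
 [ 0.5585 -0.027   0.03  ]] -5.496969882644138
[[ 0.5441 -0.1299  0.062 ]
 [ 0.554  -0.2631  0.062 ]
 [ 0.4576 -0.2773  0.062 ]
 [ 0.4417 -0.1411  0.062 ]] [np.float64(0.103), np.float64(0.134), np.float64(0.097), np.float64(0.137)] 4.224316137944413 6.245059112447128 [ 0.49936273 -0.20281507  0.062     ]
[[ 0.56288171 -0.41738484  0.018     ]]
corner [ 0.62763796 -0.0333981 ] [[-0.00724796 -0.00023011]
 [-0.06945583  0.00023011]]
carton in fence frame [[-0.07464894 -0.1034619 ]
 [-0.05306666 -0.23529448]
 [-0.14778837 -0.25794877]
 [-0.17566319 -0.12367981]] tcp [-0.09990024 -0.10666852] tape [[-0.03054799 -0.38820872]]
```

Fence and stop agree with the sizes given, and the carton sits at fence-frame x -0.05 to -0.176, y -0.10 to -0.26. I'll drop the open fingers behind its near long side.

>>> apply_moves(
  commands=[
    [[-6,3.7,0,0,0,0,1],[-12,7.3,0,0,0,0,1],[-12,7.3,5,0,0,0,1],[-12,7.3,10,0,0,0,1],[-12,7.3,15,0,0,0,1],[-12,7.3,20,0,0,0,1],[-12,7.3,25,0,0,0,1],[-12,7.3,28,0,0,0,1],[-12,7.3,28.2,0,0,0,1],[-12,7.3,28.2,0,0,0,1]],
  ],
)

```text
time_s: 2.9
position: [0.3936, -0.1927, 0.0177]
ee_rot: [[0.996, -0.09, 0.001], [-0.09, -0.996, -0.001], [0.001, 0.001, -1.0]]
wrist_force: [0.6, 0.2, -0.2]
gripper_width: 0.0882
gripper_force: 0.0
```

>>> apply_moves(
  commands=[
    [[0.8,0,0,0,0,0,1],[1.6,0,0,0,0,0,1],[2.1,0,0,0,0,0,1],[2.6,0,0,0,0,0,1],[3.1,0,0,0,0,0,1],[3.6,0,0,0,0,0,1],[4.1,0,0,0,0,0,1],[4.6,0,0,0,0,0,1],[5.1,0,0,0,0,0,1],[5.6,0,0,0,0,0,1],[6.1,0,0,0,0,0,1],[6.6,0,0,0,0,0,1],[7.0,0,0,0,0,0,1],[7.0,0,0,0,0,0,1]],
  ],
)

```text
time_s: 4.65
position: [0.4635, -0.1984, 0.0168]
ee_rot: [[0.996, -0.089, 0.001], [-0.089, -0.996, -0.0], [0.001, 0.0, -1.0]]
wrist_force: [1.1, 0.9, 0.1]
gripper_width: 0.0881
gripper_force: 0.0
```

```bash
python3 - <<'E'
from h import *
import pickle
s=monitor.state(); im=eyes.get_image("wrist"); pickle.dump(s,open("s2.pkl","wb"));cv2.imwrite("pics/w2.png",im)
b=eyes.get_image("side");cv2.imwrite("pics/s2.png",b)
cv2.imwrite("pics/j2.png",np.hstack([cv2.resize(im,(400,300)),cv2.resize(b[130:250,190:350],(400,300))]))
E
```

```text
(no output)
```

View pics/j2.png

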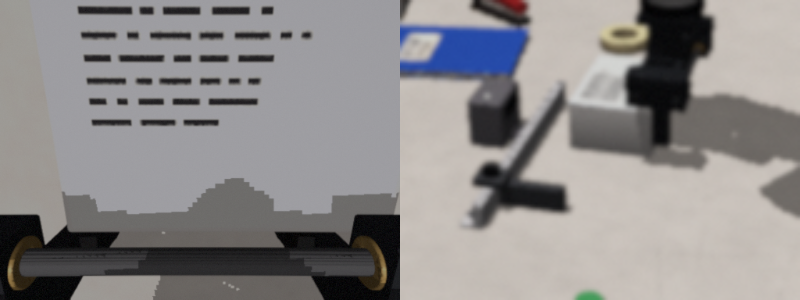

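The carton is now square to the fingers and clear of the stop arm, with about 45 mm to go. I'll push on to the fence.

>>> apply_moves(
  commands=[
    [[0.4,0,0,0,0,0,1],[0.9,0,0,0,0,0,1],[1.4,0,0,0,0,0,1],[1.9,0,0,0,0,0,1],[2.4,0,0,0,0,0,1],[2.9,0,0,0,0,0,1],[3.4,0,0,0,0,0,1],[3.8,0,0,0,0,0,1],[4.0,0,0,0,0,0,1],[4.2,0,0,0,0,0,1],[4.2,0,0,0,0,0,1]],
  ],
)

```text
time_s: 6.12
position: [0.5021, -0.2015, 0.0168]
ee_rot: [[0.996, -0.09, -0.006], [-0.09, -0.996, 0.002], [-0.006, -0.001, -1.0]]
wrist_force: [-19.1, 1.7, 10.9]
gripper_width: 0.0879
gripper_force: 9.3
```

>>> apply_moves(
  commands=[
    [[0.1,0,0,0,0,0,1],[0.2,0,0,0,0,0,1],[0.2,0,0,0,0,0,1]],
  ],
)

```text
time_s: 6.5
position: [0.5021, -0.2013, 0.0168]
ee_rot: [[0.996, -0.091, -0.011], [-0.091, -0.996, 0.003], [-0.011, -0.002, -1.0]]
wrist_force: [-30.3, 1.3, 18.1]
gripper_width: 0.0881
gripper_force: 14.9
```

>>> apply_moves(
  commands=[
    [[0.1,0,0,0,0,0,1],[0.2,0,0,0,0,0,1],[0.2,0,0,0,0,0,1]],
  ],
)

```text
time_s: 6.88
position: [0.502, -0.2012, 0.0169]
ee_rot: [[0.996, -0.091, -0.015], [-0.091, -0.996, 0.004], [-0.015, -0.003, -1.0]]
wrist_force: [-42.6, 0.8, 24.5]
gripper_width: 0.088
gripper_force: 20.7
```

The carton stopped at the fence. I'll back off gently, rise and look.

>>> apply_moves(
  commands=[
    [[-0.5,0,0,0,0,0,1],[-1.0,0,0,0,0,0,1],[-2,0,0,0,0,0,1],[-4,0,0,0,0,0,1],[-5,0,-4,0,0,0,1],[-5,0,-9,0,0,0,1],[-3,0,-15,0,0,0,1],[0,0,-20,0,0,0,1],[3,0,-24,0,0,0,1],[3,0,-24,0,0,0,1],[3,0,-24,0,0,0,1]],
  ],
)

```text
time_s: 8.25
position: [0.538, -0.2047, 0.2554]
ee_rot: [[0.996, -0.089, -0.002], [-0.089, -0.996, 0.001], [-0.002, -0.001, -1.0]]
wrist_force: [0.4, -0.5, -0.4]
gripper_width: 0.0883
gripper_force: 0.0
```

```bash
python3 - <<'E'
from h import *
import pickle
s=monitor.state(); im=eyes.get_image("wrist"); pickle.dump(s,open("s3.pkl","wb"));cv2.imwrite("pics/w3.png",im)
print(s["time_s"],s["position"],s["qpos"],s["ee_rot"][:2])
E
```

```text
8.25 [ 0.53797476 -0.20473364  0.25542119] [-5.69194675e-01  4.16493200e-01  1.19096978e+00 -4.31908857e-05
  1.53644210e+00  1.09066665e+00] [[ 0.99603443 -0.08894678 -0.00197109]
 [-0.08894452 -0.99603585  0.00120993]]
```

View pics/w3.png

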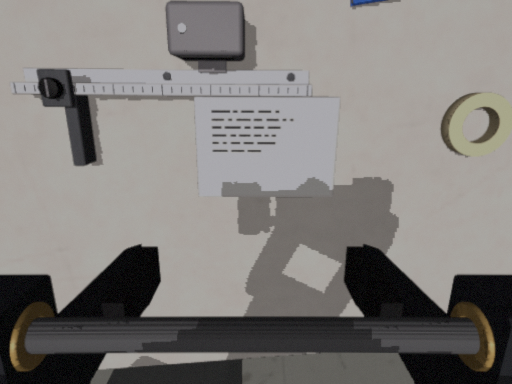

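The carton lies flush along the fence: top corners (195,97) and (339,97), near edge at row 196. The stop's right edge is near (93,163) and the tape's left edge near (443,125).

```bash
python3 - <<'E'
from h import *
import pickle
s=pickle.load(open("s3.pkl","rb"))
th=np.radians(-5.07);R=np.array([[np.cos(th),-np.sin(th)],[np.sin(th),np.cos(th)]])
o=np.array([.6276,-.0334])@R
q=lambda uv,z:(plane("wrist",uv,z,s)[:,:2]@R-o).round(4)
print(q([[195,97],[339,97],[334,196],[199,196]],.062)); print("arm",q([[88,100],[95,161]],.03),"fence",q([[30,95],[190,95]],.03),"tape",q([[443,125]],.018),"tcp",s["position"][:2]@R-o)
E
```

```text
[[ 2.000e-04 -1.241e-01]
 [ 2.000e-04 -2.613e-01]
 [-9.820e-02 -2.638e-01]
 [-9.830e-02 -1.233e-01]]
arm [[-0.0036 -0.0075]
 [-0.0678 -0.0057]] fence [[ 0.001   0.0512]
 [ 0.0018 -0.1139]] tape [[-0.03   -0.3879]] tcp [-0.07413335 -0.17858373]
```

>>> apply_moves(
  commands=[
    [[1,3,0,0,0,-0.17,0],[2.2,6,0,0,0,-0.34,0],[2.2,9,0,0,0,-0.51,0],[2.2,12,0,0,0,-0.68,0],[2.2,12,0,0,0,-0.85,0],[2.2,12,0,0,0,-1.02,0],[2.2,12,2,0,0,-1.19,0],[2.2,12,5,0,0,-1.36,0],[2.2,12,8,0,0,-1.53,0],[2.2,12,10,0,0,-1.57,0],[2.2,12,13,0,0,-1.57,0],[2.2,12,13,0,0,-1.57,0]],
  ],
)

```text
time_s: 9.8
position: [0.5483, -0.3256, 0.1239]
ee_rot: [[0.09, 0.996, -0.005], [0.996, -0.09, 0.004], [0.004, -0.005, -1.0]]
wrist_force: [-0.8, 0.5, 0.7]
gripper_width: 0.0439
gripper_force: 0.0
```

```bash
python3 - <<'E'
from h import *
s=monitor.state()
th=np.radians(-5.07);R=np.array([[np.cos(th),-np.sin(th)],[np.sin(th),np.cos(th)]])
o=np.array([.6276,-.0334])@R
print(s["position"][:2]@R-o,s["position"][2],s["gripper_width"],s["ee_rot"].round(3),s["qpos"])
E
```

```text
[-0.05314499 -0.29805972] 0.12390850912784913 0.04391090223985748 [[ 0.09   0.996 -0.005]
 [ 0.996 -0.09   0.004]
 [ 0.004 -0.005 -1.   ]] [-7.21140965e-01  6.29552605e-01  1.20295325e+00 -6.17925591e-05
  1.31568044e+00 -6.30701568e-01]
```

>>> apply_moves(
  commands=[
    [[0,0,5,0,0,0,0],[0,0,9,0,0,0,0],[0,0,10.5,0,0,0,0],[0,0,10.5,0,0,0,0],[0.7,0,10.5,0,0,0,0],[1.4,0,10.5,0,0,0,0],[1.9,0,10.5,0,0,0,0],[2.4,0,10.5,0,0,0,0],[2.9,0,10.5,0,0,0,0],[3.4,0,10.5,0,0,0,0],[4,0,10.5,0,0,0,0],[4.6,0,10.5,0,0,0,0],[5.2,0,10.5,0,0,0,0],[5.8,0,10.5,0,0,0,0],[6.4,0,10.5,0,0,0,0],[7,0,10.5,0,0,0,0],[7.6,0,10.5,0,0,0,0],[8.2,0,10.5,0,0,0,0]],
  ],
)

```text
time_s: 12.05
position: [0.5574, -0.2445, 0.0218]
ee_rot: [[0.09, 0.996, 0.0], [0.996, -0.09, -0.0], [-0.0, 0.0, -1.0]]
wrist_force: [0.1, -1.9, 1.6]
gripper_width: 0.0441
gripper_force: 1.3
```

>>> apply_moves(
  commands=[
    [[0.6,0,0,0,0,0,0],[1.2,0,0,0,0,0,0],[1.8,0,0,0,0,0,0],[2.4,0,0,0,0,0,0],[3.0,0,0,0,0,0,0],[3.6,0,0,0,0,0,0],[4.2,0,0,0,0,0,0],[4.7,0,0,0,0,0,0],[5.1,0,0,0,0,0,0],[5.4,0,0,0,0,0,0],[5.6,0,0,0,0,0,0],[5.6,0,0,0,0,0,0]],
  ],
)

```text
time_s: 13.55
position: [0.5623, -0.1887, 0.0216]
ee_rot: [[0.09, 0.996, -0.0], [0.996, -0.09, 0.001], [0.001, -0.0, -1.0]]
wrist_force: [-0.4, 0.3, 0.8]
gripper_width: 0.0441
gripper_force: 0.0
```

>>> apply_moves(
  commands=[
    [[0.2,0,0,0,0,0,0],[0.4,0,0,0,0,0,0],[0.6,0,0,0,0,0,0],[0.8,0,0,0,0,0,0],[0.8,0,0,0,0,0,0]],
  ],
)

```text
time_s: 14.18
position: [0.5631, -0.1808, 0.0217]
ee_rot: [[0.09, 0.996, -0.0], [0.996, -0.09, 0.0], [0.0, -0.0, -1.0]]
wrist_force: [-0.9, -0.3, 0.1]
gripper_width: 0.0443
gripper_force: 0.0
```

>>> apply_moves(
  commands=[
    [[0.2,0,0,0,0,0,0],[0.4,0,0,0,0,0,0],[0.4,0,0,0,0,0,0]],
  ],
)

```text
time_s: 14.55
position: [0.5635, -0.1769, 0.0218]
ee_rot: [[0.09, 0.996, -0.0], [0.996, -0.09, 0.0], [0.0, -0.0, -1.0]]
wrist_force: [-1.1, -0.5, 0.8]
gripper_width: 0.0437
gripper_force: 0.0
```

>>> apply_moves(
  commands=[
    [[0.2,0,0,0,0,0,0],[0.4,0,0,0,0,0,0],[0.4,0,0,0,0,0,0]],
  ],
)

```text
time_s: 14.92
position: [0.5637, -0.1742, 0.0219]
ee_rot: [[0.09, 0.996, -0.0], [0.996, -0.09, -0.002], [-0.002, 0.0, -1.0]]
wrist_force: [-2.5, -6.5, 0.3]
gripper_width: 0.044
gripper_force: 3.4
```

```bash
python3 - <<'E'
from h import *
a=eyes.get_image("wrist");b=eyes.get_image("side")
cv2.imwrite("pics/j4.png",np.hstack([cv2.resize(a,(400,300)),cv2.resize(b[140:230,190:310],(400,300),interpolation=cv2.INTER_CUBIC)]))
E
```

```text
(no output)
```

View pics/j4.png

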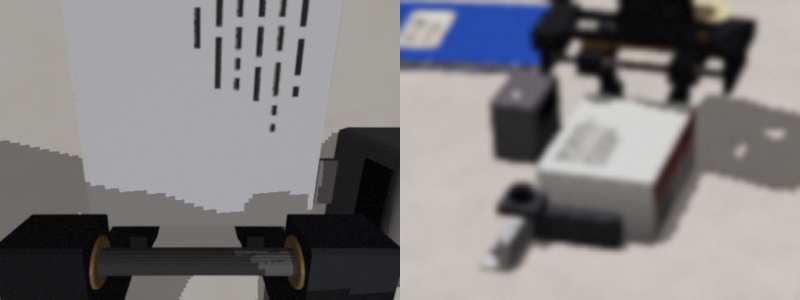

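The carton is against the stop arm, and the push force has begun to rise. I'll press a little more to confirm the seat.

>>> apply_moves(
  commands=[
    [[0.2,0,0,0,0,0,0],[0.4,0,0,0,0,0,0],[0.6,0,0,0,0,0,0],[0.6,0,0,0,0,0,0]],
  ],
)

```text
time_s: 15.52
position: [0.5636, -0.174, 0.0229]
ee_rot: [[0.091, 0.996, -0.0], [0.996, -0.091, -0.011], [-0.011, 0.001, -1.0]]
wrist_force: [-12.7, -35.3, 3.9]
gripper_width: 0.0442
gripper_force: 18.2
```

>>> apply_moves(
  commands=[
    [[-0.4,0,0,0,0,0,0],[-0.8,0,0,0,0,0,0],[-1.2,0,0,0,0,0,0],[-2.5,0,0,0,0,0,0],[-4,0,0,0,0,0,0],[-5,0,-4,0,0,0,0],[-5,0,-9,0,0,0,0],[-5,0,-14,0,0,0.17,0.2],[-5,0,-19,0,0,0.34,0.4],[-5,0,-23,0,0,0.51,0.6],[-4,0,-23,0,0,0.68,0.8],[-3,0,-23,0,0,0.85,1],[-1,0,-23,0,0,1.02,1],[1,0,-23,0,0,1.19,1],[3,0,-23,0,0,1.36,1],[5,0,-23,0,0,1.53,1],[7,0,-23,0,0,1.57,1],[7,0,-23,0,0,1.57,1],[7,0,-23,0,0,1.57,1]],
  ],
)

```text
time_s: 17.9
position: [0.5706, -0.0984, 0.2517]
ee_rot: [[0.996, -0.089, -0.0], [-0.089, -0.996, -0.0], [-0.0, 0.0, -1.0]]
wrist_force: [0.1, -0.3, 0.4]
gripper_width: 0.0884
gripper_force: 0.0
```

```bash
python3 - <<'E'
from h import *
import pickle
s=monitor.state(); im=eyes.get_image("wrist"); pickle.dump(s,open("s5.pkl","wb"));cv2.imwrite("pics/w5.png",im)
cv2.imwrite("pics/w5c.png",cv2.resize(im[30:230,100:367],None,fx=3,fy=3,interpolation=cv2.INTER_CUBIC)[:600,:800])
E
```

```text
(no output)
```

View pics/w5c.png

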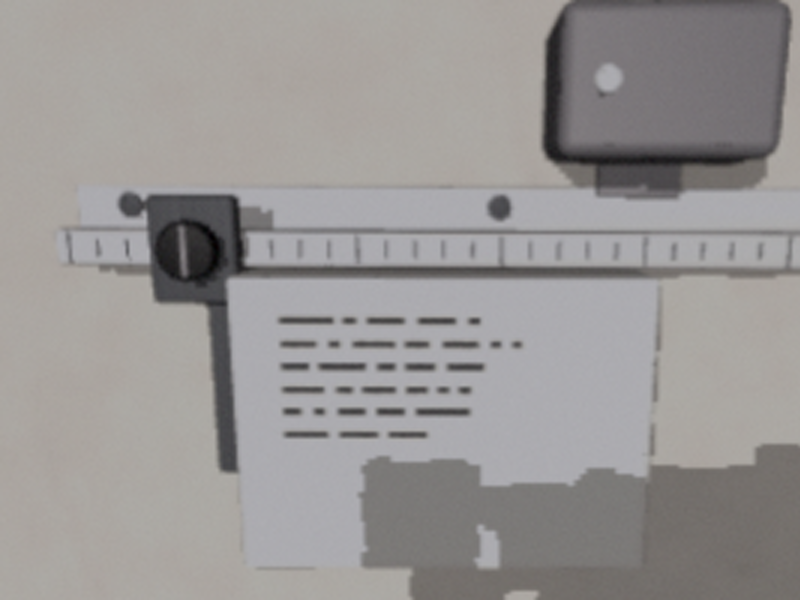

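The carton sits in the corner: its far top edge is at crop row 279, parallel to the fence, and its left edge overlaps the stop arm. I'll check the numbers.

```bash
python3 - <<'E'
from h import *
import pickle
s=pickle.load(open("s5.pkl","rb"))
th=np.radians(-5.07);R=np.array([[np.cos(th),-np.sin(th)],[np.sin(th),np.cos(th)]])
o=np.array([.6276,-.0334])@R
f=lambda p:np.array(p)/3.+[100,30]
q=lambda p,z:(plane("wrist",f(p),z,s)[:,:2]@R-o).round(4)
print("carton",q([[228,278],[658,280],[641,568],[248,568]],.062));print("fence",q([[70,266],[260,267],[780,269]],.03));print("front bottom",q([[260,275],[650,277]],0.03))
E
```

```text
carton [[ 0.      0.0034]
 [-0.0005 -0.1349]
 [-0.0992 -0.1348]
 [-0.0993  0.0029]]
fence [[ 0.0014  0.0652]
 [ 0.0013 -0.0012]
 [ 0.0007 -0.1835]]
front bottom [[-0.0014 -0.001 ]
 [-0.002  -0.1382]]
```

```bash
python3 -c "
from h import *
print(bot.finish_job())"
```

```text
the job is handed in; nothing more can be done
None
```

The carton was pushed into the corner and handed in at about 18 s of the 42 s allowed: by the last wrist picture it lies within about 1 mm of flush along the fence, it stalled against the end stop under a 35 N push, the hand is clear above it, and I made no contact with the bottles or tape.

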